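# Close the corner-block box

### The job

Put the loose red corner block away in the empty wide compartment of the wooden box, lying flat beside its twin. Then slide the flat lid into the box's grooves, handle up, until you feel it seat against the end stop, without forcing it, and push the red-knobbed barrel bolt fully across so that the lid is locked in. Leave the things standing round the box where they are.

Things in the scene. Friction and masses are not known exactly. Their poses are not given: they have to be found in the camera images.
- jig_box: Open wooden box with grooves for a sliding lid, fixed to the bench. Origin: centre of its underside; z up; outside 158 mm wide (x), y -85 to 78. The lid enters at the mouth (+y) and slides towards -y. Inside: floor at z=6 mm, x -65 to 65; a low divider (x 25 to 31, top z=26) parts the empty wide compartment (-x) from the narrow one. The bolt sits by the mouth on the -x side.
- bay (a point): Centre of the floor of the empty wide compartment, axes as the box: 90 mm wide (x), 145 mm long (y). Its side wall on -x and the front wall (mouth side) rise to z=42 mm above the bench, the dark lip over its -x side to 59.5 mm.
- slot_mouth (a point): Where the full grooves begin, mid-width, at the height of the ledges the lid's underside rides on (42 mm above bench); axes as the box. From here to slot_end the slot is 10.5 mm high and 144 mm wide; lips cover 10 mm of each side (inner edges x=+-62, top 59.5 mm above bench). Lead-ins flare out from here towards +y: 6 mm more a side over 25 mm, 7 mm more height over 18 mm; ledges run 26 mm out.
- slot_end (a point): Foot of the inner face of the end wall, the rigid stop that the lid's leading edge seats against; mid-width at ledge height, axes as the box. The end wall's top is 59.5 mm above the bench.
- lid: Flat plywood lid, 140 (x) x 150 (y, sliding direction) x 8 mm, 0.13 to 0.22 kg, lying on the bench to the left of the box. Origin: centre of its underside. A dark bar handle stands on its middle: 14 mm wide (x), 80 long (y), top 44 above the underside. Either end may go in first. Seated, its origin lies at x=0, y=0, z=42 mm in the box's frame, tail edge at y=75.
- block_a: Loose red corner block with one black slanted end, 26 x 106 x 30 mm (x, y, z), 0.09 to 0.17 kg, lying on the bench to the left of the box, beyond the lid. Origin: centre of its underside. Grip it across its 26 mm width. Goes into the wide compartment, its long side along the box's y.
- block_b: Its twin, red, 110 x 22 x 30 mm (x, y, z), already lying in the narrow compartment with its long side along the box's y; loose. Origin: centre of its underside. It stays there.
- bolt (a joint): Steel barrel bolt, slides along the box's +x, in m: 0 = drawn back, 0.030 = fully across (rigid end). About 1.5 N of friction; stays where left; starts at 0 to 0.006. Across, it lies 2 mm behind the tail edge of a seated lid; with the lid not home it is blocked, and shot early it blocks the lid.
- bolt_knob (a point): Middle of the bolt's upright red knob, 14 mm in diameter, 30 mm tall; 75 mm above the bench; at joint value q (mm) it lies at x=-129+q, y=82 mm in the box's frame. Can be pinched from above or pushed; the steel straps beside it reach up to 56 mm above the bench.
- sanding_block: Bystander: dark green sanding block, about 46 mm high, on the bench behind the box. Origin: centre of its underside.
- glue_bottle: Bystander: white glue bottle with blue cap, 67 mm across and 200 mm tall, standing behind the box to the right. Origin: centre of its underside.
- masking_tape: Bystander: cream roll of tape, 77 mm across, 25 mm high, flat on the bench behind the box to the left. Origin: centre of its underside.
Not all that is in view belongs to the job. Leave any yellow look-alike of the block_b alone.

How it is judged:
By the outcome, as a careful person would: the job done as asked, in the order asked, and still so for the second after the job is handed in, with the robot touching nothing.
It also fails if it takes over 61 s, if anything falls off the work surface, if the arm or the gripper's body presses on something with over 40 N, if the wrist force passes 120 N, or if a joint passes its speed limit or range.

### The arm

A 6-joint arm with a two-finger parallel gripper is mounted at the origin on a cart in front of the work surface, level with it; the furniture and walls round the work are solid. World frame = base frame: x ahead of the robot, y to its left, z up, the work surface at z = 0. Lengths are in m, angles in rad, forces in N, time in s.
With the tool pointing down it reaches from about 0.325 to 0.9 m from the base axis. Payload 3.5 kg.
Tool frame: the origin (TCP) lies midway between the tips of the shut fingers; the grasp point (between the pads) lies 19 mm behind it; z points along the fingers, x is the direction in which the jaws open and shut, and the axes are right-handed (so a half turn about z gives the same grasp; the last joint's range is limited). The gripper opens to 85 mm and grips with 20 to 120 N. Pads are 22 mm wide; open, the fingers measure 114 mm over their backs; the gripper's body (76 mm by 85 mm) begins 54 mm behind the grasp point. The pads swing forward as they close: fully open they stand 13 mm farther back than shut.
Start: joints at [-1.407, 0.276, -0.026, 1.268, 0, 1.467], TCP at [0.165, -0.603, 0.231] pointing down, gripper open.
Joint ranges: [-3.12, 3.12], [-0.85, 1.88], [-1.08, 1.24], [-1.95, 2.15], [-1.57, 1.53], [-3.14, 3.14]. Speed limits (rad/s): [2.57, 2.57, 3.14, 3.14, 3.14, 3.14].

### API

Orientations are given as a unit quaternion [x, y, z, w].
In Python, from station import ctrl gives the robot as it stands. The module is installed in compiled form; this text tells all that it offers. Calls block until the motion is done:
- ctrl.reach(position, orientation): joint-space move of the TCP to a pose.
- ctrl.move_l(position, rate=0.15, attitude=None, until_force=None): straight line of the TCP; attitude=None keeps the orientation; rate is the mean speed in m/s. With until_force (N) it stops when the force on the tool has changed by that much, and returns True; else False.
- ctrl.set_joints(angles): joint-space move.
- ctrl.move_gripper(opening, grip_force=None): finger opening in m; grip_force is the grip in N (None keeps the last); returns when the fingers have stopped.
- ctrl.wait(seconds).
- ctrl.solve_ik(position, orientation): joint angles nearest the present ones, or None.
- ctrl.read_state(): the state.
- ctrl.snapshot(name): name is "side" or "top"; returns the picture (400x640x3 uint8, red, green, blue); there is no depth.
- ctrl.get_calibration(name): a dict with "fx", "fy", "cx", "cy" (pixels), "world_from_camera" (4x4, takes a point from camera to world coordinates). Camera axes: x right, y up, looking along -z (the intrinsics and any distortion apply to the point x, -y, -z); pixel columns grow to the right and rows downward; lengths in m; the calibration is good to about 2 mm. A picture is of the moment at which its call begins. get_calibration takes no time and is no camera call.
A pose or a line that the arm cannot do raises ctrl.Unreachable and nothing moves.
- ctrl.close_job(): hands the job in, once; it reports no verdict.
The state is a dict: "time": time; "q": joint angles; "qd": joint speeds; "effort": joint torques, N m; "eef_pos": TCP position; "tool_rot": TCP orientation; "wrist_force": force on the tool from outside, world axes, zero at the start; "ft_torque": the same for the moment, N m; "gripper_width": finger opening in m.
Only numpy, scipy, OpenCV 4.12 (cv2) and the standard library are available. Lean on these libraries where they do the work, as an engineer would, in place of code of your own. Each camera call takes 0.05 s, during which the arm holds its last target.

## Working session

There is one attempt and no reset: what is moved stays moved. The work goes in short steps, each a Python script; the robot and the scene stay as the last script left them, time stands still between calls to the robot, and variables do not carry over. Pictures are saved under pics/ and viewed, and the job is handed in when it is done.

```bash
mkdir -p pics; python3 - <<'E'
from station import ctrl
import cv2
for n in ("top","side"):
    im=ctrl.snapshot(n); cv2.imwrite(f"pics/{n}0.png",im[:,:,::-1]); print(n,ctrl.get_calibration(n))
s=ctrl.read_state();print(s)
E
```

```text
top {'fx': 463.8885027920329, 'fy': 463.8885027920329, 'cx': 319.48056238217947, 'cy': 194.64201672732503, 'world_from_camera': array([[-0.25826591,  0.89088535, -0.3736603 ,  0.01733423],
       [-0.96606194, -0.23624071,  0.1044732 ,  0.17781446],
       [ 0.00479987,  0.38796086,  0.92166335,  1.40540441],
       [ 0.        ,  0.        ,  0.        ,  1.        ]])}
side {'fx': 433.0144504165699, 'fy': 433.0144504165699, 'cx': 322.40338034307865, 'cy': 198.51892005515757, 'world_from_camera': array([[-0.86105021,  0.34478529, -0.37378556,  0.04067776],
       [-0.50800315, -0.55008315,  0.66282828,  0.94241581],
       [ 0.0229203 ,  0.76061267,  0.64880122,  0.97445064],
       [ 0.        ,  0.        ,  0.        ,  1.        ]])}
{'time': 0.1, 'q': array([-1.40742305e+00,  2.77115807e-01, -2.77743029e-02,  1.26802999e+00,
        7.89174806e-06,  1.46738182e+00]), 'qd': array([ 0.00040048, -0.00173869,  0.00471484,  0.00100347, -0.00113704,
        0.00056158]), 'effort': array([ 2.23403777e-04, -4.46706462e+01,  2.96129286e+01,  8.45917908e-03,
       -6.37095923e-05, -7.60372586e-06]), 'eef_pos': array([ 0.16463552, -0.60216719,  0.23022059]), 'tool_rot': array([ 7.94868793e-01, -6.06780417e-01, -7.70333226e-04, -7.30896608e-04]), 'wrist_force': array([0.5708458 , 0.16304898, 0.02749575]), 'ft_torque': array([-0.04062139,  0.0514762 , -0.01754903]), 'gripper_width': 0.08544020151190464}
```

View pics/top0.png

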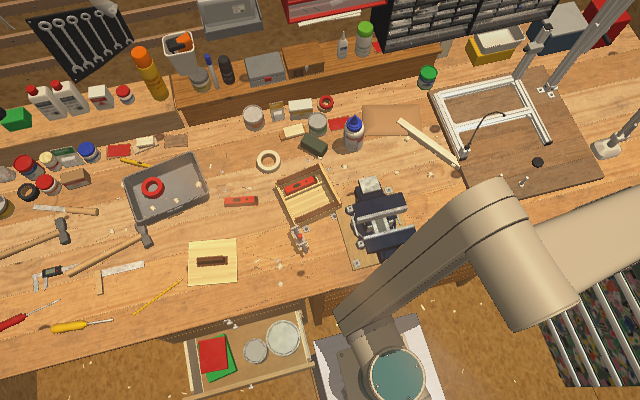

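View pics/side0.png

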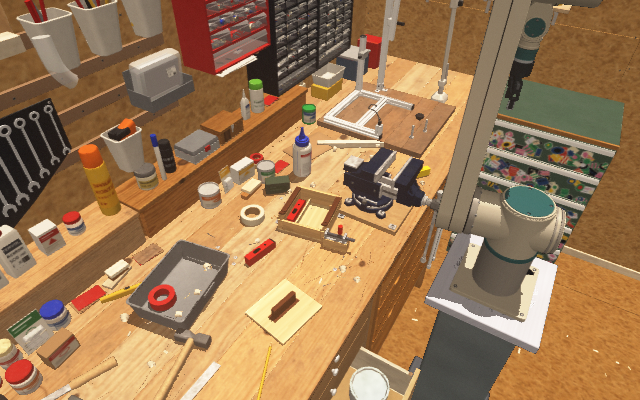

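```bash
python3 - <<'E'
import cv2
a=cv2.imread("pics/top0.png")
cv2.imwrite("pics/c1.png",cv2.resize(a[155:295,180:360],None,fx=4.2,fy=4.2,interpolation=cv2.INTER_CUBIC))
a=cv2.imread("pics/side0.png")
cv2.imwrite("pics/c2.png",cv2.resize(a[170:350,225:375],None,fx=3.3,fy=3.3,interpolation=cv2.INTER_CUBIC)) 
cv2.imwrite("pics/c3.png",cv2.resize(a[170:270,235:375],None,fx=5.5,fy=5.5,interpolation=cv2.INTER_CUBIC)) 
E
```

```text
(no output)
```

View pics/c1.png

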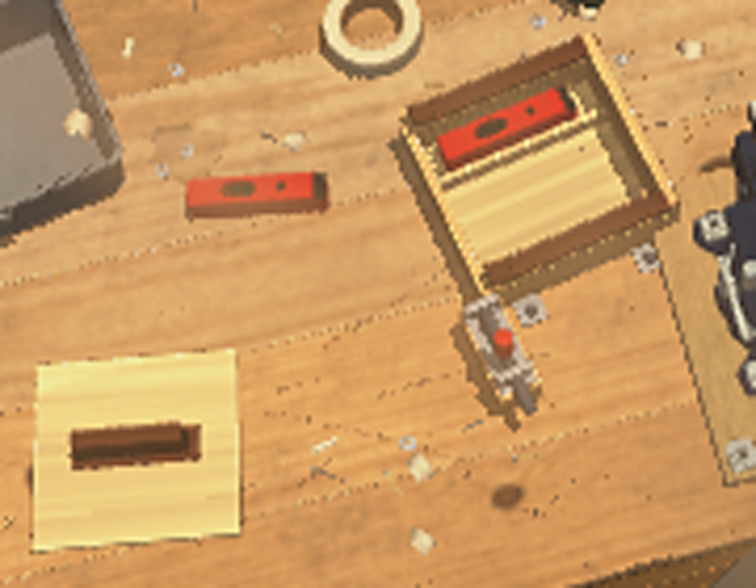

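View pics/c3.png

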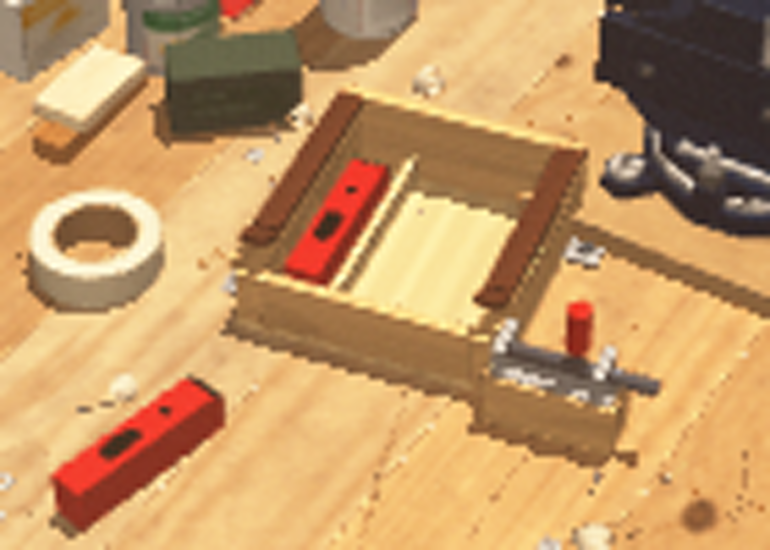

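```bash
cat > h.py <<'E'
import numpy as np, cv2
from station import ctrl
def ray(n,u,v):
    c=ctrl.get_calibration(n);M=c["world_from_camera"]
    d=M[:3,:3]@np.array([(u-c["cx"])/c["fx"],-(v-c["cy"])/c["fy"],-1.0])
    return M[:3,3],d
def pt(n,u,v,z):
    o,d=ray(n,u,v); return o+d*(z-o[2])/d[2]
def proj(n,p):
    c=ctrl.get_calibration(n);M=c["world_from_camera"]
    q=M[:3,:3].T@(np.asarray(p)-M[:3,3]); return np.array([c["cx"]+c["fx"]*q[0]/-q[2],c["cy"]-c["fy"]*q[1]/-q[2]])
E
python3 - <<'E'
from h import *
np.set_printoptions(precision=4,suppress=True)
# eye points, crop coordinates
f=lambda x,y:(180+x/4.2,155+y/4.2)
g=lambda x,y:(235+x/5.5,170+y/5.5)
for nm,p in dict(endL=(590,38),endR=(674,207),lipLmouth=(408,112),lipRinner=(487,272),knob=(503,335)).items():
    print("top",nm,pt("top",*f(*p),0.090 if nm=="knob" else .0595))
for nm,p in dict(endL=(340,90),endR=(588,150),lipLmouth=(248,237),lipRmouth=(505,303),knob=(580,308)).items():
    print("side",nm,pt("side",*g(*p),0.090 if nm=="knob" else .0595))
for nm,p in dict(a=(36,366),b=(236,350),c=(241,530),d=(34,550),).items(): print("lid",nm,pt("top",*f(*p),0.008))
for n in("top","side"):
    im=cv2.imread(f"pics/{n}0.png").astype(int);B,G,R=im[...,0],im[...,1],im[...,2]
    m=((R>150)&(G<75)&(B<75)).astype(np.uint8)
    k,l,s,c=cv2.connectedComponentsWithStats(m)
    for i in range(1,k):
        if s[i,4]>15 : print(n,s[i],c[i],pt(n,*c[i],.03),cv2.minAreaRect(np.argwhere(l==i)[:,::-1].astype(np.float32)))
E
```

```text
top endL [ 0.666  -0.0056  0.0595]
top endR [ 0.5146 -0.0297  0.0595]
top lipLmouth [0.6408 0.144  0.0595]
top lipRinner [0.5005 0.1169 0.0595]
top knob [0.4408 0.1186 0.09  ]
side endL [ 0.6727 -0.0008  0.0595]
side endR [ 0.5169 -0.0317  0.0595]
side lipLmouth [0.6442 0.1383 0.0595]
side lipRmouth [0.4932 0.1077 0.0595]
side knob [0.4422 0.1177 0.09  ]
lid a [0.5331 0.457  0.008 ]
lid b [0.5071 0.3107 0.008 ]
lid c [0.3729 0.3331 0.008 ]
lid d [0.3969 0.4793 0.008 ]
top [288   0  13   3  18] [293.3333   1.    ] [ 1.3929 -0.0912  0.03  ] ((293.9999694824219, 1.0000019073486328), (1.4884166717529297, 12.155404090881348), 82.87498474121094)
top [290   0  96  23 314] [336.3471  10.8631] [ 1.3021 -0.2399  0.03  ] ((337.24566650390625, 10.75656795501709), (3.5403337478637695, 97.08084869384766), 78.43986511230469)
top [592   0  14  10  77] [598.7013   2.987 ] [ 1.0805 -1.2431  0.03  ] ((598.5, 4.5), (9.0, 13.0), 90.0)
top [615  10  16  13  90] [623.3     16.9333] [ 0.9924 -1.3008  0.03  ] ((623.1107788085938, 18.828054428100586), (9.081082344055176, 15.606006622314453), 42.27368545532226
[... 3530 characters left out ...]
 17.0), 90.0)
side [245 239  29  21 162] [258.9938 249.0556] [0.6266 0.2742 0.03  ] ((258.7405700683594, 249.14324951171875), (5.955238342285156, 31.467185974121094), 53.97262954711914)
side [ 71 285  35  26 385] [ 87.8519 297.2779] [0.9024 0.6457 0.03  ] ((87.9438247680664, 296.91009521484375), (12.719974517822266, 33.07193374633789), 57.9946174621582)
side [148 285  27  21 278] [160.8489 295.1655] [0.7464 0.5422 0.03  ] ((160.94117736816406, 294.76470947265625), (19.402849197387695, 26.678918838500977), 75.96376037597656)
side [  5 359  27  24 441] [ 17.8231 370.5283] [0.8635 0.8575 0.03  ] ((17.76924705505371, 370.65386962890625), (18.02775764465332, 29.953811645507812), 56.3099365234375)
```

```bash
python3 - <<'E'
import cv2
def crop(n,x0,y0,w,h,s,o):
    a=cv2.imread(f"pics/{n}0.png")
    b=cv2.resize(a[y0:y0+h,x0:x0+w],None,fx=s,fy=s,interpolation=cv2.INTER_NEAREST)
    for i in range(0,w,5):
        cv2.putText(b,str(x0+i),(i*s,8),0,.3,(255,255,255),1); cv2.line(b,(i*s,0),(i*s,h*s),(255,255,0) ,1) if i%10==0 else 0
    for i in range(0,h,5):
        cv2.putText(b,str(y0+i),(0,i*s+8),0,.3,(255,255,255),1); cv2.line(b,(0,i*s),(w*s,i*s),(255,255,0),1) if i%10==0 else 0
    cv2.imwrite(o,b)
crop("top",270,160,80,60,10,"pics/d1.png")
crop("side",270,180,80,60,10,"pics/d2.png")
E
```

```text
(no output)
```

View pics/d1.png

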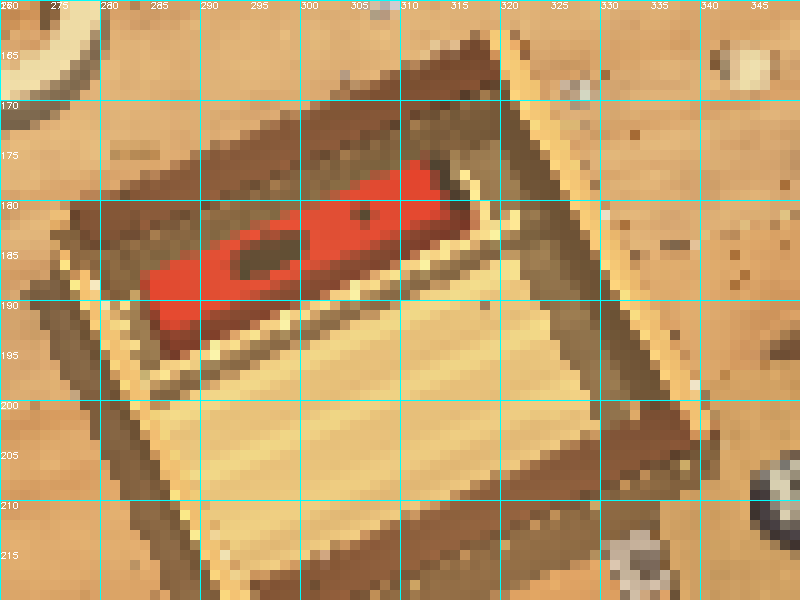

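View pics/d2.png

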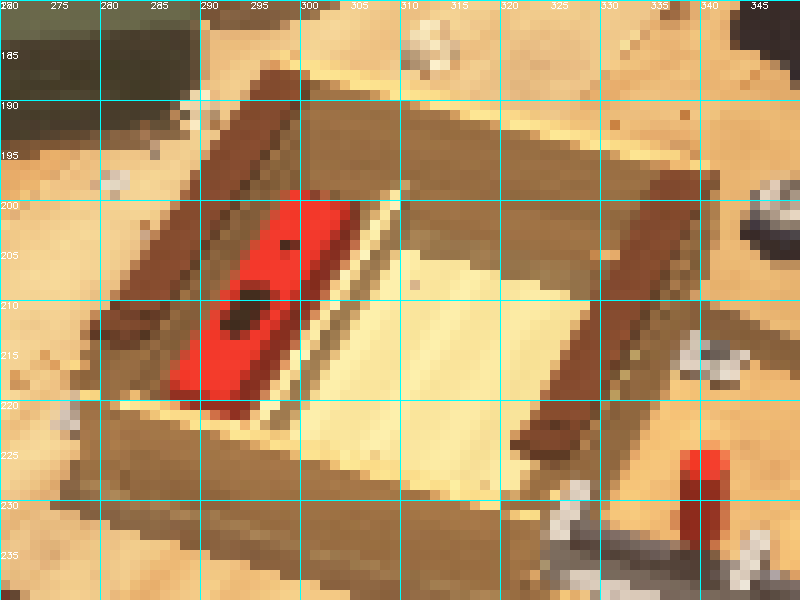

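```bash
cat > box.py <<'E'
from h import *
from scipy.optimize import least_squares
np.set_printoptions(precision=4,suppress=True)
# (cam,u,v (edge coords), z, axis, value)
T=[("top",322,164,.0595,1,-.085),("top",330,180,.0595,1,-.085),("top",340,200,.0595,1,-.085),
("top",321,170,.0595,1,-.075),("top",327,180.5,.0595,1,-.075),
("top",290,174.7,.0595,0,.079),("top",300,171,.0595,0,.079),("top",310,167,.0595,0,.079),
("top",310,209.5,.0595,0,-.062),("top",320,205.4,.0595,0,-.062),("top",330,201.4,.0595,0,-.062),
("top",280,193,.042,1,.078),("top",287,207,.042,1,.078)]
S=[("side",300,186.3,.0595,1,-.085),("side",320,191.6,.0595,1,-.085),("side",335,195.7,.0595,1,-.085),
("side",310,190,.0595,1,-.075),("side",325,194,.0595,1,-.075),
("side",294.5,190,.0595,0,.079),("side",287.5,200,.0595,0,.079),("side",281,210,.0595,0,.079),
("side",333,200,.0595,0,-.062),("side",327.5,210,.0595,0,-.062),("side",322.3,220,.0595,0,-.062),
("side",290,223.5,.042,1,.078),("side",305,227.7,.042,1,.078)]
def fit(L,off):
    P=[(pt(n,u-off,v-off,z)[:2],a,val) for n,u,v,z,a,val in L]
    def r(p):
        c,s=np.cos(p[2]),np.sin(p[2]);ax=[np.array([c,s]),np.array([-s,c])]
        return [(w-p[:2])@ax[a]-val for w,a,val in P]
    R=least_squares(r,[.57,.05,.17]); return R.x,np.array(r(R.x))*1e3
if __name__=="__main__":
  for off in(0,.5):
    for L in (T,S,T+S):
        x,r=fit(L,off);print(off,x,np.degrees(x[2]),r.round(1))
        c,s=np.cos(x[2]),np.sin(x[2])
        # knob
    for n,u,v in(("top",180+503/4.2,155+335/4.2),("side",340.7,225.5+.5)):
        k=pt(n,u-off,v-off,.09)[:2]-x[:2]; print("knob",n,c*k[0]+s*k[1],-s*k[0]+c*k[1])
E
python3 box.py
```

```text
0 [0.5824 0.0617 0.1679] 9.618018680509905 [ 0.1  0.7  1.4  2.1  0.2 -2.  -3.2 -3.5  3.5  3.   2.3 -1.5 -3. ]
0 [0.5832 0.064  0.1709] 9.790790612340263 [ 1.5  2.1  3.1 -3.  -2.6 -2.3 -1.8 -2.8  2.8  2.6  1.5 -0.4 -0.7]
0 [0.5828 0.0628 0.1671] 9.574881565340112 [-0.9 -0.4  0.3  1.  -0.9 -2.6 -3.8 -4.   2.9  2.5  1.7 -2.5 -4.1  2.9
  3.1  3.9 -1.9 -1.6 -1.5 -1.2 -2.4  3.6  3.2  1.9  0.8  0.3]
knob top -0.13071422305468636 0.07865618294425478
knob side -0.13019105757159077 0.07723356511178736
0.5 [0.5845 0.0628 0.168 ] 9.623328702222267 [ 0.1  0.7  1.4  2.1  0.1 -2.  -3.2 -3.4  3.4  3.   2.2 -1.4 -3. ]
0.5 [0.5858 0.0627 0.1714] 9.820736885523834 [ 1.4  2.   3.1 -3.2 -2.6 -2.2 -1.7 -2.7  2.7  2.5  1.3 -0.2 -0.5]
0.5 [0.5851 0.0627 0.1692] 9.694089027639194 [ 0.2  0.8  1.6  2.1  0.3 -2.6 -3.8 -4.1  2.7  2.3  1.5 -1.3 -2.8  1.4
  1.9  2.8 -3.2 -2.8 -1.4 -1.  -2.1  3.5  3.1  1.9 -0.3 -0.6]
knob top -0.13080832434936124 0.0801557940219388
knob side -0.13027893485339417 0.0765690617930199
```

```bash
python3 - <<'E'
from box import *
x,_=fit(T+S,.5);c,s=np.cos(x[2]),np.sin(x[2])
for nm,n,u,v,z in [("endcorner+x","top",321,162.6,.0595),("endcorner-x","top",341.3,204,.0595),("endcorner+x","side",297,185,.0595),("endcorner-x","side",341.5,197,.0595),
 ("-xlip outer","top",310,215,.0595),("-xlip outer","top",320,210.7,.0595),("-xlip outer","top",330,206.5,.0595),
 ("-xlip outer","side",340,199,.0595),("-xlip outer","side",334,211,.0595),("-xlip outer","side",329.3,220,.0595),
 ("+xlip inner","top",300,175,.0595),("+xlip inner","top",290,179.5,.0595),("+xlip inner","side",294,205,.0595),("+xlip inner","side",300.5,190,.0595),
 ("div+x","top",300,190,.026),("div-x","top",300,192.5,.026),("div+x","side",300,214.3,.026),("div-x","side",302.5,213.5,.026),
 ("lip mouth -x","side",321,224,.0595),("lip mouth +x","side",279,212,.0595),("lip mouth+x","top",277,180.5,.0595)]:
    k=pt(n,u-.5,v-.5,z)[:2]-x[:2]; print(nm,n,(1e3*np.array([c*k[0]+s*k[1],-s*k[0]+c*k[1]])).round(1))
E
```

```text
endcorner+x top [ 74.6 -84. ]
endcorner-x top [-83.1 -81.3]
endcorner+x side [ 80.6 -86.2]
endcorner-x side [-79.2 -84.1]
-xlip outer top [-75.9  22.7]
-xlip outer top [-75.8 -11.4]
-xlip outer top [-76.  -45.6]
-xlip outer side [-77.9 -72.7]
-xlip outer side [-79.5 -10.2]
-xlip outer side [-80.1  34.3]
+xlip inner top [62.1 -4.2]
+xlip inner top [60.8 31.3]
+xlip inner side [48.7 11.4]
+xlip inner side [ 59.2 -66.2]
div+x top [27.9 12.1]
div-x top [19.9 15.7]
div+x side [28.4 11.1]
div-x side [22.4  4.5]
lip mouth -x side [-62.8  60.6]
lip mouth +x side [78.7 59.7]
lip mouth+x top [74.8 70.3]
```

```bash
python3 - <<'E'
import cv2
def crop(n,x0,y0,w,h,s,o):
    a=cv2.imread(f"pics/{n}0.png")
    b=cv2.resize(a[y0:y0+h,x0:x0+w],None,fx=s,fy=s,interpolation=cv2.INTER_NEAREST)
    for i in range(0,w,5):
        cv2.putText(b,str(x0+i),(i*s,8),0,.3,(255,255,255),1); cv2.line(b,(i*s,0),(i*s,h*s),(255,255,0) ,1) if i%10==0 else 0
    for i in range(0,h,5):
        cv2.putText(b,str(y0+i),(0,i*s+8),0,.3,(255,255,255),1); cv2.line(b,(0,i*s),(w*s,i*s),(255,255,0),1) if i%10==0 else 0
    return b
import numpy as np
A=crop("top",215,185,50,30,12,""); B=crop("side",235,232,50,38,12,""); cv2.imwrite("pics/e1.png",A);cv2.imwrite("pics/e2.png",B[:, :600])
cv2.imwrite("pics/e3.png",crop("top",180,230,65,60,10,""))
E
```

```text
(no output)
```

View pics/e1.png

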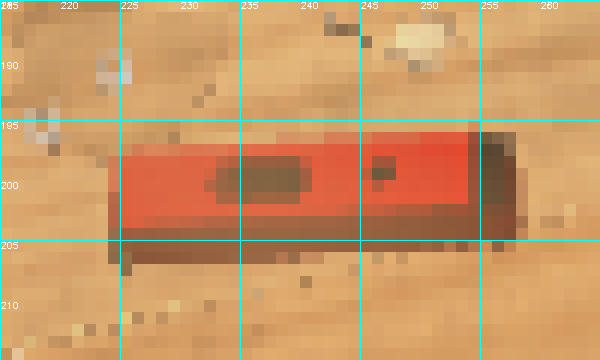

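View pics/e2.png

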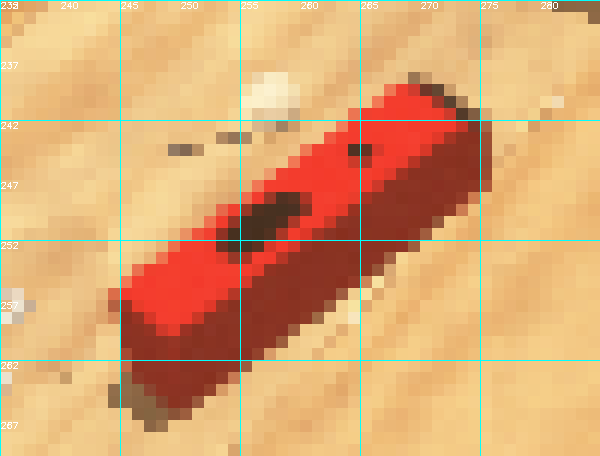

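View pics/e3.png

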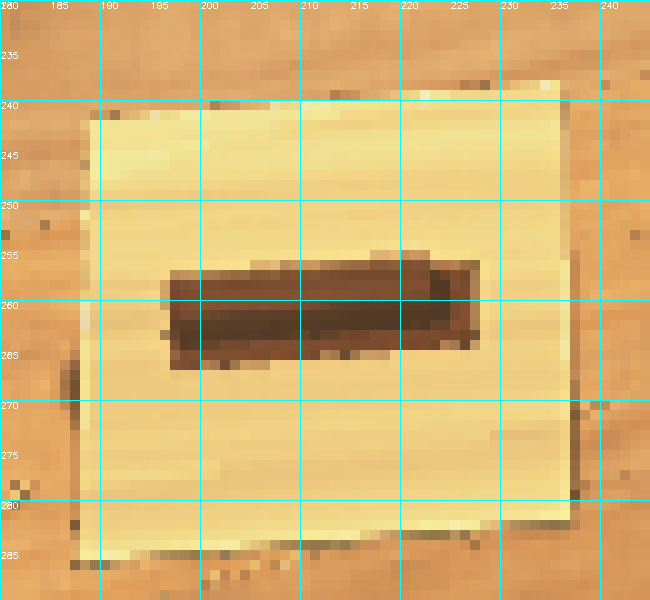

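```bash
python3 - <<'E'
from h import *
np.set_printoptions(precision=4,suppress=True)
for n,L in (("top",[(225,197.6),(225,204),(254,196),(254,202.2)]),("side",[(245,256.5),(249,260),(273.7,242),(269,238.7)])):
    print(n,[pt(n,u-.5,v-.5,.03)[:2] for u,v in L])
# bottom edges
print("bot top", [pt("top",u-.5,v-.5,0)[:2] for u,v in [(225,207.3),(257.5,205)]])
print("bot side", [pt("side",u-.5,v-.5,0)[:2] for u,v in [(248.5,267),(276,247.5)]])
L=[(189,241.7),(236,238.2),(237,282.2),(188,285.5)]
P=np.array([pt("top",u-.5,v-.5,.008)[:2] for u,v in L]);print(P,P.mean(0))
x=(P[0]+P[1]-P[2]-P[3])/2;y=(P[0]+P[3]-P[1]-P[2])/2
print(np.linalg.norm(x),np.linalg.norm(y),np.degrees(np.arctan2(x[1],x[0])),np.degrees(np.arctan2(-y[0],y[1])))
# side view lid
im=cv2.imread("pics/side0.png");cv2.imwrite("pics/e4.png",cv2.resize(im[275:345,240:325],None,fx=8,fy=8,interpolation=cv2.INTER_NEAREST))
E
```

```text
top [array([0.6447, 0.3185]), array([0.623 , 0.3225]), array([0.6264, 0.2275]), array([0.6053, 0.2319])]
side [array([0.6457, 0.318 ]), array([0.6276, 0.3226]), array([0.609 , 0.2272]), array([0.629 , 0.2234])]
bot top [array([0.6248, 0.3278]), array([0.6056, 0.2241])]
bot side [array([0.6308, 0.3251]), array([0.6076, 0.2197])]
[[0.5362 0.4567]
 [0.5097 0.3124]
 [0.3721 0.336 ]
 [0.4002 0.4806]] [0.4545 0.3965]
0.13883440373228087 0.14702544697734216 -9.840054382844896 -10.710122987352673
```

View pics/e4.png

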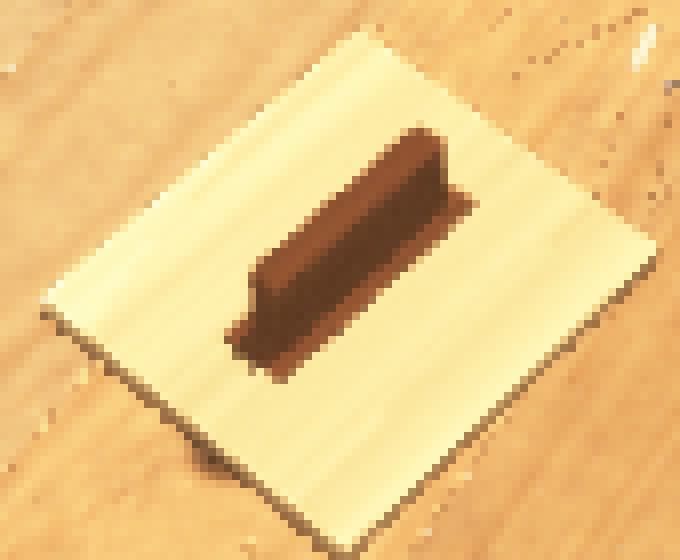

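Candidates for block_a in the top view:
- Red bar at (240,201): red, black end, about 106 x 26 mm, left of the box and beyond the lid. This is the one.
- Red bar at (301,183): inside the box, so it is block_b.
- Red ring at (152,187) and red boxes at (118,150) and (337,122): wrong shape.

The enlarged crops confirm (240,201).

```bash
cat >> h.py <<'E'
BX=np.array([.585,.0627]);BYAW=np.radians(9.7)
def quat(phi): return np.array([np.cos(phi/2),np.sin(phi/2),0,0])
def bw(x,y,z):
    c,s=np.cos(BYAW),np.sin(BYAW); return np.array([BX[0]+c*x-s*y,BX[1]+s*x+c*y,z])
def wb(p):
    c,s=np.cos(BYAW),np.sin(BYAW); k=np.asarray(p)[:2]-BX; return np.array([c*k[0]+s*k[1],-s*k[0]+c*k[1]])
def st(m=""):
    s=ctrl.read_state();print(m,"t%.1f"%s["time"],s["eef_pos"].round(4),"F",s["wrist_force"].round(1),"w%.4f"%s["gripper_width"]);return s
E
python3 - <<'E'
from h import *
np.set_printoptions(precision=4,suppress=True)
L=[(285.6,278.5),(322.25,305.6),(283.75,343.75),(245.25,313.1)]
P=np.array([pt("side",u-.5,v-.5,.008)[:2] for u,v in L]);print(P,P.mean(0))
x=(P[0]+P[1]-P[2]-P[3])/2
print(np.linalg.norm(P[1]-P[0]),np.linalg.norm(P[1]-P[2]))
yaw=np.radians(-11)
for off in(0,np.pi):
    for nm,p,a in(("pick",[.626,.270,.003],yaw),("place",bw(-.02,0,.01),BYAW),("lid",[.4545,.3965,.1],yaw),("seat",bw(0,0,.06),BYAW),("entry",bw(0,.16,.1),BYAW),("knob",bw(-.129,.082,.065),BYAW)):
        print(off,nm,ctrl.solve_ik(p,quat(a+off)))
E
```

```text
[[0.511  0.3089]
 [0.3762 0.3336]
 [0.3999 0.48  ]
 [0.536  0.459 ]] [0.4558 0.3954]
0.13712100541128136 0.14833249613940558
0 pick [ 0.3125  0.557  -0.1274  0.8865  0.      2.0752]
0 place [-0.0091  0.3852 -0.3945  0.7911  0.      1.3923]
0 lid [ 0.6102  0.3351 -0.2389  0.9968  0.      2.373 ]
0 seat [-0.0031  0.3536 -0.3101  0.907   0.      1.3984]
0 entry [ 0.2685  0.3301 -0.2461  0.9946  0.      1.67  ]
0 knob [ 0.1272  0.1447 -0.5791  0.847   0.      1.5287]
3.141592653589793 pick [ 0.3125  0.557  -0.1274  0.8865  0.     -1.0664]
3.141592653589793 place [-0.0091  0.3852 -0.3945  0.7911  0.     -1.7492]
3.141592653589793 lid [ 0.6102  0.3351 -0.2389  0.9968  0.     -0.7686]
3.141592653589793 seat [-0.0031  0.3536 -0.3101  0.907   0.     -1.7432]
3.141592653589793 entry [ 0.2685  0.3301 -0.2461  0.9946  0.     -1.4716]
3.141592653589793 knob [ 0.1272  0.1447 -0.5791  0.847   0.     -1.6129]
```

```bash
python3 - <<'E'
from h import *
yaw=np.radians(-11);q=quat(yaw)
s=ctrl.read_state()
ctrl.move_l([.165,-.60,.36],rate=.4)
ctrl.reach([.626,.270,.30],q);st("over")
ctrl.move_gripper(.06)
ctrl.move_l([.626,.270,.08],rate=.25);st("pre")
for n in("top","side"): cv2.imwrite(f"pics/{n}1.png",ctrl.snapshot(n)[:,:,::-1])
a=cv2.imread("pics/top1.png")[160:260,190:290];b=cv2.imread("pics/side1.png")[190:290,210:310]
cv2.imwrite("pics/f1.png",cv2.resize(np.hstack([a,b]),None,fx=4,fy=4,interpolation=cv2.INTER_CUBIC))
for z in(.003,): print(proj("top",[.626,.27,.08]),proj("side",[.626,.27,.08]))
E
```

```text
over t4.0 [0.6264 0.2692 0.3001] F [ 0.2 -0.4  0.1] w0.0854
pre t5.4 [0.6273 0.2705 0.0817] F [ 0.2 -0.1  0.6] w0.0601
[238.06647431 192.62181374] [258.77889026 236.30862127]
```

View pics/f1.png

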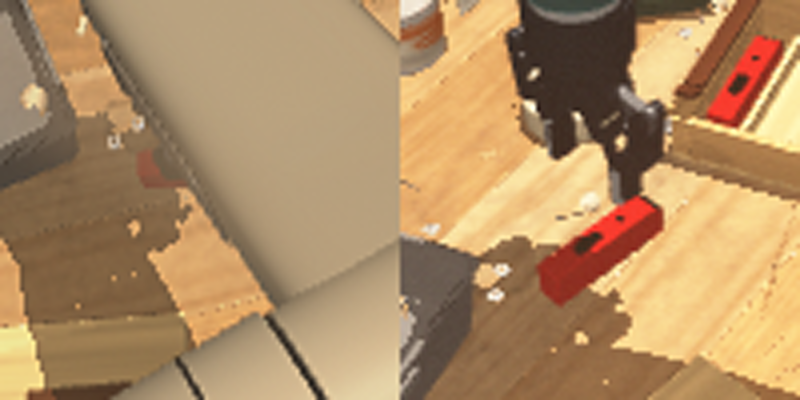

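```bash
python3 - <<'E'
from h import *
print(ctrl.move_l([.626,.270,.004],rate=.12,until_force=8));st("down")
ctrl.move_gripper(.0,grip_force=40);st("grip")
ctrl.move_l([.626,.270,.14],rate=.25);s=st("up")
cv2.imwrite("pics/side2.png",ctrl.snapshot("side")[:,:,::-1])
b=cv2.imread("pics/side2.png")[150:300,190:390]
cv2.imwrite("pics/g1.png",cv2.resize(b,None,fx=4,fy=4,interpolation=cv2.INTER_CUBIC))
E
```

```text
False
down t6.3 [0.6267 0.2702 0.0046] F [0.2 0.4 0.8] w0.0601
grip t6.7 [0.6269 0.2703 0.0052] F [-1.   0.1  3.8] w0.0211
up t7.4 [0.6248 0.2696 0.1383] F [-0.3 -0.7 -2.5] w0.0211
```

View pics/g1.png

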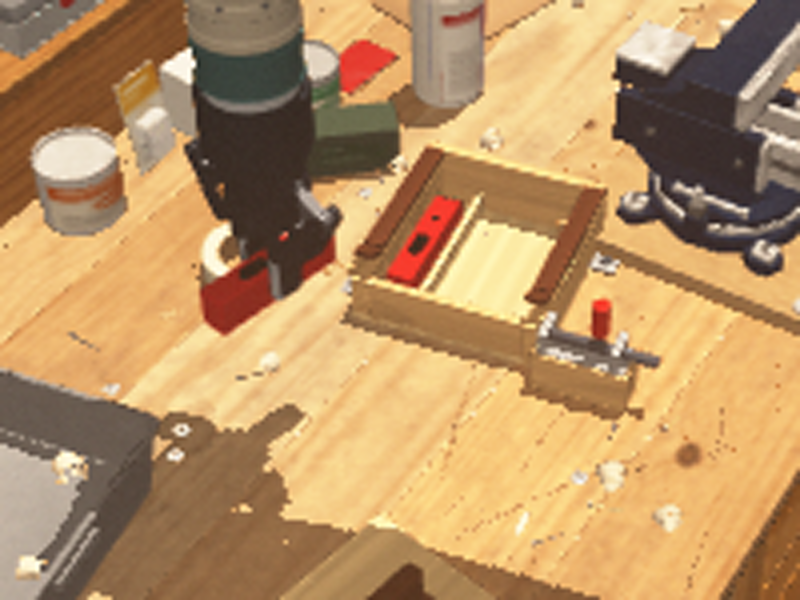

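```bash
python3 - <<'E'
from h import *
q=quat(BYAW)
ctrl.move_l(bw(-.02,0,.16),rate=.3,attitude=q);st("over")
ctrl.wait(.2)
cv2.imwrite("pics/side3.png",ctrl.snapshot("side")[:,:,::-1])
b=cv2.imread("pics/side3.png")[130:260,240:400]
cv2.imwrite("pics/g2.png",cv2.resize(b,None,fx=5,fy=4.5,interpolation=cv2.INTER_CUBIC))
E
```

```text
over t8.4 [0.5648 0.0598 0.1588] F [ 0.1 -0.1 -1.6] w0.0212
```

View pics/g2.png

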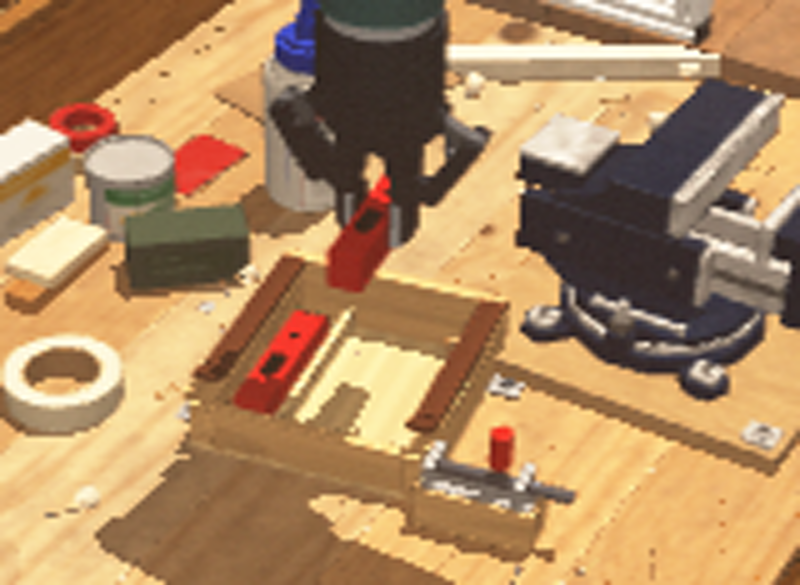

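```bash
python3 - <<'E'
from h import *
ctrl.move_l(bw(-.02,0,.05),rate=.2)
print(ctrl.move_l(bw(-.02,0,.0095),rate=.06,until_force=5));st("down")
ctrl.move_gripper(.045);st("open")
ctrl.move_l(bw(-.02,0,.13),rate=.25)
ctrl.move_l(bw(-.02,.25,.2),rate=.4)
st()
for n in("top","side"): cv2.imwrite(f"pics/{n}4.png",ctrl.snapshot(n)[:,:,::-1])
a=cv2.imread("pics/top4.png")[150:250,260:360];b=cv2.imread("pics/side4.png")[170:270,260:360]
cv2.imwrite("pics/f4.png",cv2.resize(np.hstack([a,b]),None,fx=4,fy=4,interpolation=cv2.INTER_CUBIC))
E
```

```text
True
down t9.9 [0.5642 0.0593 0.0109] F [-0.2  0.4  3.3] w0.0210
open t10.3 [0.5698 0.0596 0.0129] F [7.9 1.6 2.6] w0.0448
 t11.7 [0.5218 0.3053 0.1978] F [ 0.  -0.7 -0.2] w0.0450
```

View pics/f4.png

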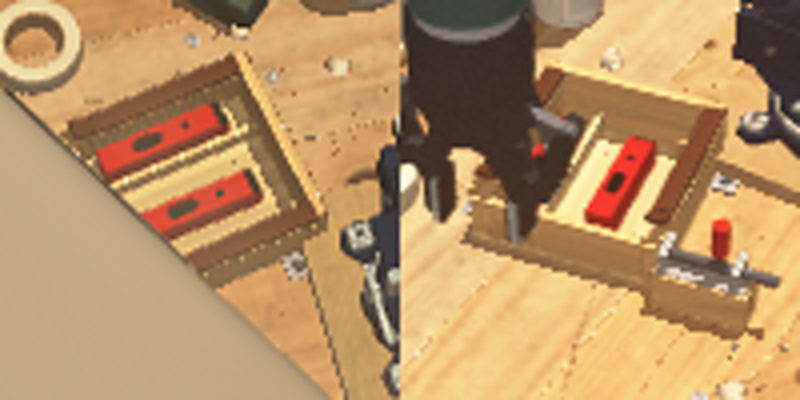

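```bash
python3 - <<'E'
from h import *
q=quat(np.radians(-10.3))
ctrl.reach([.455,.396,.15],q)
ctrl.move_l([.455,.396,.07],rate=.25)
ctrl.wait(.1);st("pre");cv2.imwrite("pics/side5.png",ctrl.snapshot("side")[:,:,::-1])
b=cv2.imread("pics/side5.png")[230:360,200:360]
cv2.imwrite("pics/g5.png",cv2.resize(b,None,fx=5,fy=4.5,interpolation=cv2.INTER_CUBIC))
E
```

```text
pre t13.0 [0.4573 0.3967 0.0724] F [ 0.2 -0.2  0.4] w0.0448
```

View pics/g5.png

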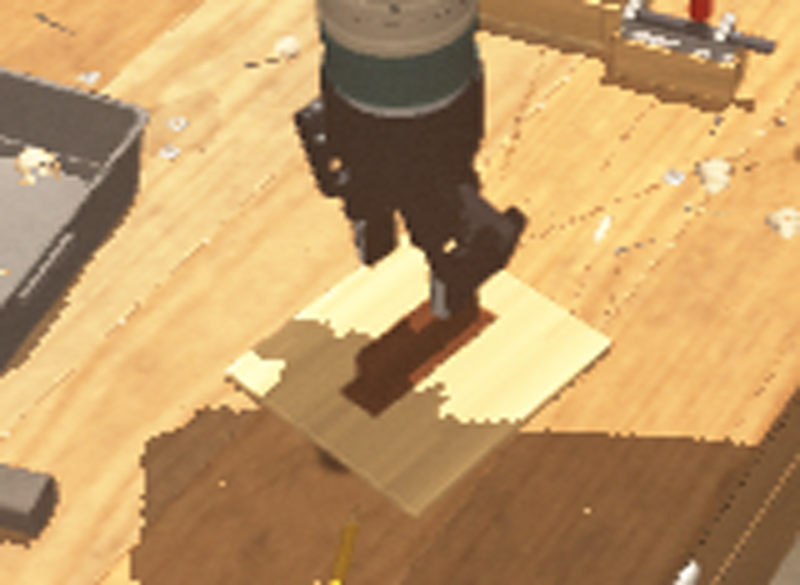

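```bash
python3 - <<'E'
from h import *
print(ctrl.move_l([.455,.396,.015],rate=.12,until_force=6));ctrl.wait(.2);st("down")
ctrl.move_gripper(.0,grip_force=70);ctrl.wait(.2);st("grip")
ctrl.move_l([.455,.396,.12],rate=.2)
ctrl.move_l(bw(0,.19,.12),rate=.25,attitude=quat(BYAW));ctrl.wait(.4);s=st("entry");print(s["ft_torque"],wb(s["eef_pos"]))
cv2.imwrite("pics/side6.png",ctrl.snapshot("side")[:,:,::-1])
b=cv2.imread("pics/side6.png")[160:310,210:370]
cv2.imwrite("pics/g6.png",cv2.resize(b,None,fx=5,fy=4,interpolation=cv2.INTER_CUBIC))
E
```

```text
False
down t13.8 [0.4559 0.3967 0.0162] F [-0.1 -0.4  0.3] w0.0449
grip t14.4 [0.4554 0.3963 0.0156] F [-0.2  0.6  4.8] w0.0131
entry t16.3 [0.5527 0.2506 0.1201] F [ 0.5 -0.5 -0.5] w0.0130
[ 0.00368201  0.03368956 -0.00155581] [-0.00019964  0.19064729]
```

View pics/g6.png

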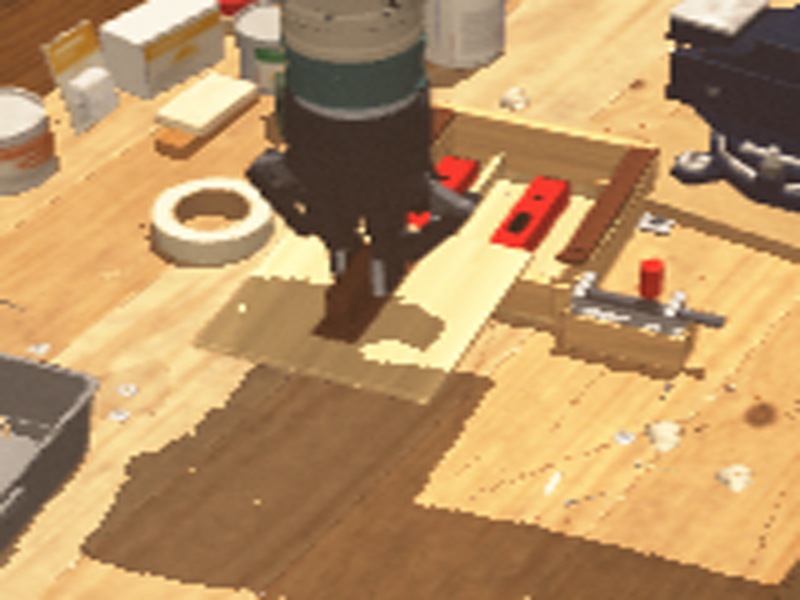

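```bash
python3 - <<'E'
from h import *
for u,v in((295,260),(316,222.5),(210+195/5,160+342/4)):
    print(wb(pt("side",u-.0,v-.0,.1124)))
E
```

```text
[-0.06907931  0.26694724]
[-0.06795907  0.11356003]
[0.06700752 0.26599987]
```

```bash
python3 - <<'E'
from h import *
z=.0156+.0440
ctrl.move_l(bw(0,.185,z),rate=.2);ctrl.wait(.3);s=st("low")
for y in(.150,.120,.095):
    r=ctrl.move_l(bw(0,y,z),rate=.05,until_force=8)
    s=st(f"{y} {r}");print(wb(s["eef_pos"]),s["ft_torque"].round(2))
    if r:break
cv2.imwrite("pics/side7.png",ctrl.snapshot("side")[:,:,::-1])
b=cv2.imread("pics/side7.png")[160:280,230:380]
cv2.imwrite("pics/g7.png",cv2.resize(b,None,fx=5,fy=5,interpolation=cv2.INTER_CUBIC))
E
```

```text
low t17.1 [0.555  0.2455 0.0612] F [ 0.7 -0.2 -1.8] w0.0125
0.15 False t18.0 [0.5598 0.2106 0.0596] F [ 0.2  0.  -1.8] w0.0129
[3.74374886e-05 1.50001759e-01] [-0.   -0.01  0.01]
0.12 False t18.7 [0.564  0.1801 0.0591] F [-1.7 -1.7 -2.4] w0.0128
[-0.00092073  0.11925672] [-0.28  0.66 -0.26]
0.095 False t19.4 [0.5679 0.1562 0.0591] F [-4.2 -0.3 -2.1] w0.0128
[-0.00113869  0.09505193] [ 0.17  1.18 -0.08]
```

View pics/g7.png

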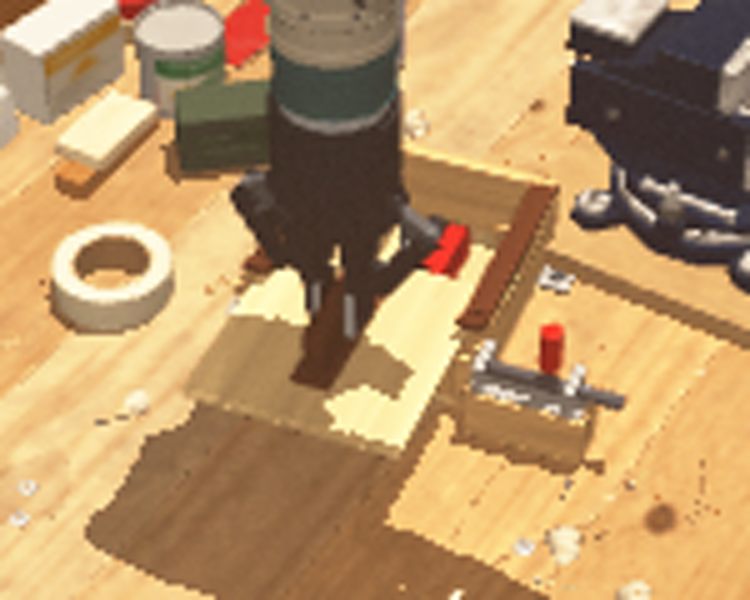

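```bash
python3 - <<'E'
from h import *
z=.0156+.0438
x=-.0022
for y in(.085,.06,.035,.015):
    r=ctrl.move_l(bw(x,y,z),rate=.05,until_force=8)
    s=st(f"{y} {r}");f=s["wrist_force"];c,sn=np.cos(BYAW),np.sin(BYAW)
    fx=c*f[0]+sn*f[1];print(wb(s["eef_pos"]),"fx %.1f fy %.1f"%(fx,-sn*f[0]+c*f[1]),s["ft_torque"].round(2))
    if r:break
    x+=float(np.clip(fx*.0003,-.0012,.0012))
print("x",x)
E
```

```text
0.085 False t19.8 [0.5696 0.1454 0.0598] F [-1.  -1.1 -2.1] w0.0131
[-0.00123357  0.08408761] fx -1.2 fy -0.9 [-0.25  0.29 -0.07]
0.06 False t20.4 [0.5727 0.1212 0.0595] F [-0.  -0.4 -2.1] w0.0132
[-0.0022586   0.05970756] fx -0.1 fy -0.4 [-0.    0.03  0.02]
0.035 False t21.1 [0.5766 0.0966 0.0594] F [ 0.5  0.4 -1.8] w0.0127
[-0.00261197  0.03481793] fx 0.6 fy 0.3 [-0.03  0.01  0.06]
0.015 False t21.6 [0.5801 0.0768 0.0594] F [ 0.   0.6 -1. ] w0.0127
[-0.00241907  0.01472684] fx 0.1 fy 0.6 [-0.02  0.   -0.03]
x -0.0023722494701940364
```

Sliding freely; now seat it gently.

```bash
python3 - <<'E'
from h import *
z=.0156+.0437
x=-.0024
r=ctrl.move_l(bw(x,-.012,z),rate=.025,until_force=8)
s=st(f"{r}");print(wb(s["eef_pos"]),s["ft_torque"].round(2))
cv2.imwrite("pics/side8.png",ctrl.snapshot("side")[:,:,::-1])
b=cv2.imread("pics/side8.png")[140:260,240:390]
cv2.imwrite("pics/g8.png",cv2.resize(b,None,fx=5,fy=5,interpolation=cv2.INTER_CUBIC))
E
```

```text
True t22.4 [0.5819 0.0617 0.0588] F [ 0.4  2.2 -2.2] w0.0123
[-0.00323305 -0.00043933] [ 0.29 -0.16  0.19]
```

View pics/g8.png

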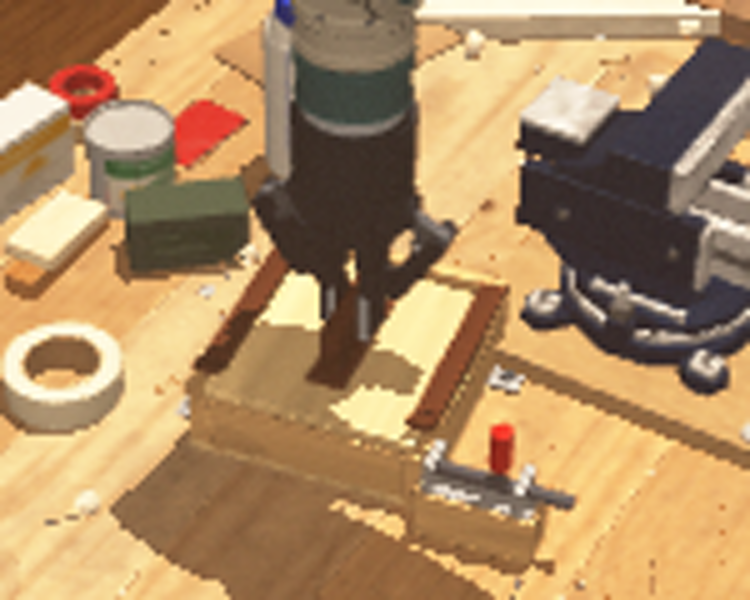

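```bash
python3 - <<'E'
from h import *
z=.0156+.0437
ctrl.wait(.2);s=st("rest");print(wb(s["eef_pos"]))
r=ctrl.move_l(bw(-.0026,-.012,z),rate=.02,until_force=9)
s=st(f"{r}");print(wb(s["eef_pos"]))
ctrl.move_gripper(.045);s=st("open");print(wb(s["eef_pos"]))
p=s["eef_pos"].copy();p[2]=.15
ctrl.move_l(p,rate=.25)
ctrl.reach(bw(-.129,.082,.16),quat(BYAW));ctrl.wait(.1);st()
cv2.imwrite("pics/side9.png",ctrl.snapshot("side")[:,:,::-1])
b=cv2.imread("pics/side9.png")[140:260,260:410]
cv2.imwrite("pics/g9.png",cv2.resize(b,None,fx=5,fy=5,interpolation=cv2.INTER_CUBIC))
E
```

```text
rest t22.6 [0.581  0.0617 0.058 ] F [ 0.7  1.  -0.2] w0.0128
[-0.00416148 -0.00034423]
True t22.9 [0.5807 0.0613 0.0582] F [-0.1  1.9  2.3] w0.0129
[-0.00444376 -0.00061933]
open t23.3 [0.5796 0.0615 0.0572] F [0.5 0.4 0.1] w0.0453
[-0.00557239 -0.0002885 ]
 t24.6 [0.4448 0.1216 0.1596] F [ 0.3 -0.1 -0.1] w0.0448
```

View pics/g9.png

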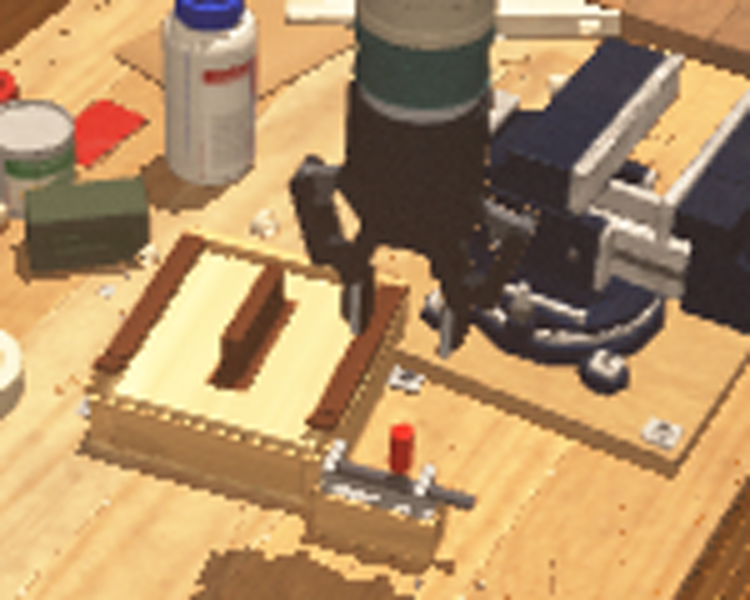

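```bash
python3 - <<'E'
from h import *
r=ctrl.move_l(bw(-.130,.080,.067),rate=.15,until_force=5);ctrl.wait(.2);s=st(f"down {r}")
cv2.imwrite("pics/side10.png",ctrl.snapshot("side")[:,:,::-1])
b=cv2.imread("pics/side10.png")[170:270,280:400]
cv2.imwrite("pics/g10.png",cv2.resize(b,None,fx=6,fy=6,interpolation=cv2.INTER_CUBIC))
E
```

```text
down False t25.6 [0.4446 0.1198 0.0681] F [ 0.6 -0.3  1. ] w0.0449
```

View pics/g10.png

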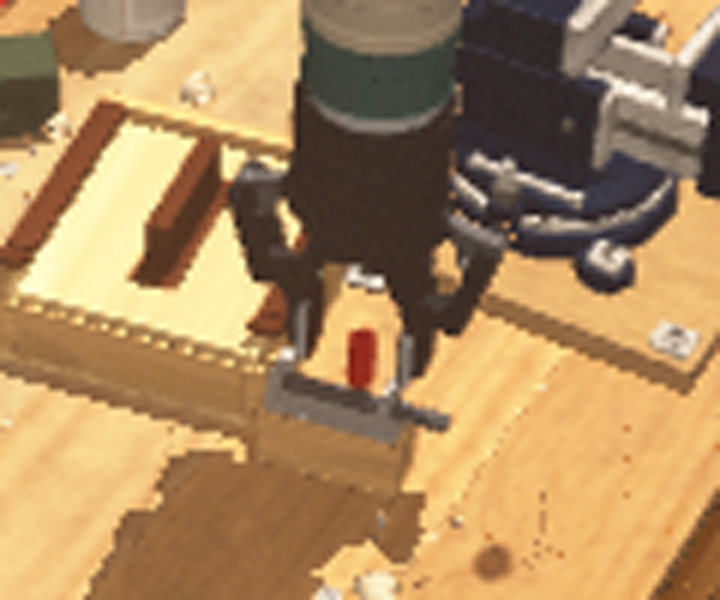

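```bash
python3 - <<'E'
from h import *
ctrl.move_gripper(0,grip_force=30);ctrl.wait(.2);s=st("grip");p=s["eef_pos"];b0=wb(p);print(b0)
ctrl.wait(.2)
r=ctrl.move_l(bw(b0[0]+.040,b0[1],.067),rate=.04,until_force=10);s=st(f"push {r}");print(wb(s["eef_pos"])-b0,wb(s["eef_pos"]))
cv2.imwrite("pics/side11.png",ctrl.snapshot("side")[:,:,::-1])
b=cv2.imread("pics/side11.png")[170:270,280:400]
cv2.imwrite("pics/g11.png",cv2.resize(b,None,fx=6,fy=6,interpolation=cv2.INTER_CUBIC))
E
```

```text
grip t26.2 [0.4435 0.1197 0.0674] F [-1.8 -0.5  5.3] w0.0128
[-0.12984379  0.08001387]
push True t27.2 [0.4703 0.1246 0.0674] F [-1.  -0.6  6.7] w0.0129
[0.02722367 0.00034384] [-0.10262012  0.08035771]
```

View pics/g11.png

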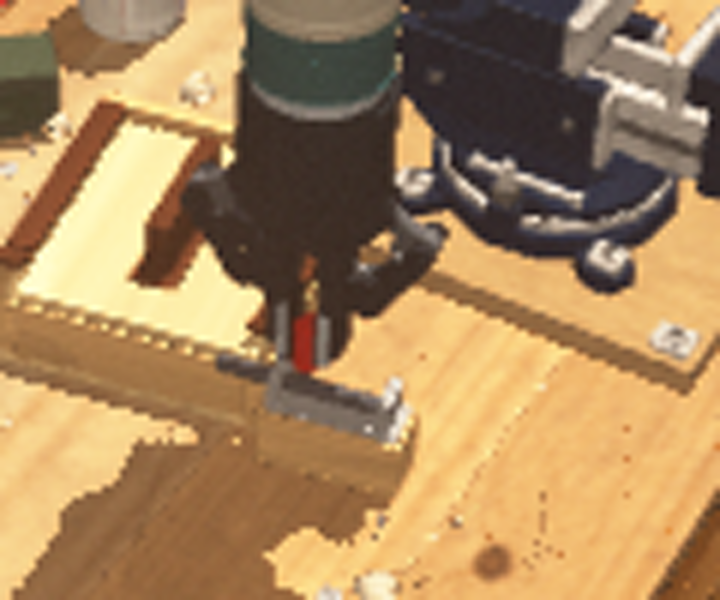

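```bash
python3 - <<'E'
from h import *
ctrl.wait(.3);s=st("rest");b0=wb(s["eef_pos"]);print(b0)
r=ctrl.move_l(bw(b0[0]+.02,b0[1],.067),rate=.03,until_force=15);s=st(f"push {r}");print(wb(s["eef_pos"]))
ctrl.wait(.2);s=st("rest");print(wb(s["eef_pos"]))
E
```

```text
rest t27.5 [0.4703 0.1246 0.0673] F [-0.8 -1.3  4.9] w0.0128
[-0.10262999  0.08035445]
push True t27.9 [0.4703 0.1246 0.0674] F [-2.  -0.7  5.6] w0.0126
[-0.10265698  0.08036427]
rest t28.1 [0.4703 0.1246 0.0674] F [-1.7 -0.5  4.4] w0.0127
[-0.10266206  0.08034876]
```

```bash
python3 - <<'E'
from h import *
ctrl.move_gripper(.035);s=st("open")
p=s["eef_pos"].copy();p[2]=.2
ctrl.move_l(p,rate=.2)
ctrl.reach([.45,.38,.3],quat(BYAW));ctrl.wait(.3);st("away")
for n in("top","side"): cv2.imwrite(f"pics/{n}12.png",ctrl.snapshot(n)[:,:,::-1])
a=cv2.imread("pics/top12.png")[150:250,260:360];b=cv2.imread("pics/side12.png")[170:270,260:360]
cv2.imwrite("pics/f12.png",cv2.resize(np.hstack([a,b]),None,fx=4,fy=4,interpolation=cv2.INTER_CUBIC))
cv2.imwrite("pics/h12.png",cv2.imread("pics/side12.png"))
E
```

```text
open t28.4 [0.4696 0.1246 0.0666] F [-0.  -0.1  0.1] w0.0348
away t30.6 [0.4503 0.3789 0.2997] F [-0.2 -0.6  0.5] w0.0353
```

View pics/f12.png

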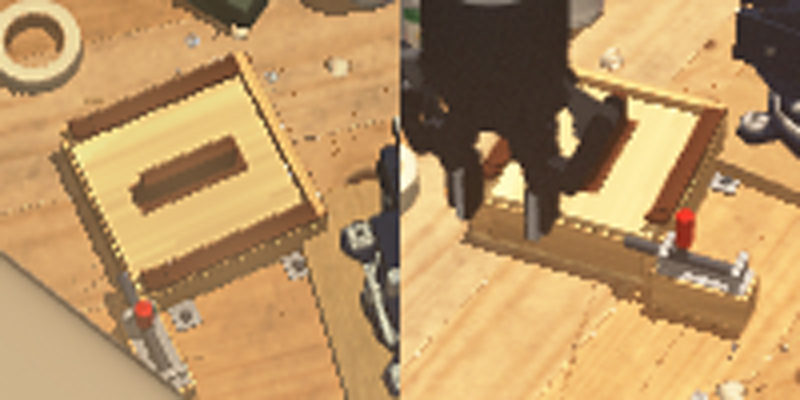

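View pics/h12.png

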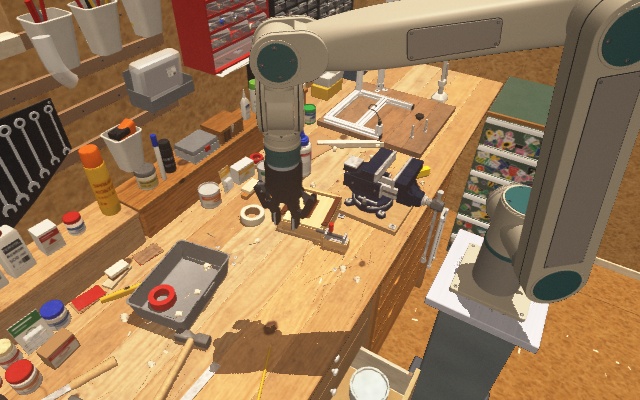

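```bash
python3 - <<'E'
from h import *
for n,u,v in(("side",260+685/4,170+215/4),("top",260+143/4,150+308/4)): print(wb(pt(n,u-.5,v-.5,.09)))
a=cv2.imread("pics/side0.png").astype(int);b=cv2.imread("pics/side12.png").astype(int)
print(abs(a-b)[200:232,238:252].mean(),abs(a-b)[150:185,295:312].mean())
ctrl.close_job()
E
```

```text
[-0.37690135 -0.0345012 ]
[-0.10341285  0.08129816]
1.7232142857142858 38.2515406162465
the job is handed in; nothing more can be done
```

The job is handed in. The red block is in the wide compartment, the lid is seated in its grooves, and the bolt is across behind it.

- **Block:** the picture taken after release shows it lying flat beside its twin. As the fingers opened inside the box, something (probably a lip) pressed on the gripper with about 8 N and moved it about 5 mm.
- **Lid:** it went in handle up with side forces of no more than about 4 N. It met the end stop at y ≈ -0.4 mm in the box frame. A second gentle push, stopped at 9 N, moved it only about 0.3 mm further.
- **Bolt:** it travelled 27 mm to a rigid stop, and a second push of 15 N did not move it. The unmeasured starting offset (0 to 6 mm) should make up the rest of the 30 mm. The last pictures show the bolt lying across the lid's tail edge. The top-view knob position, x = -103 mm, agrees with the robot's -102.6 mm. That is about 3.6 mm short of the nominal -99 mm. Part of this is likely my box estimate, since the lid ran about 2.5 mm off centre in the same direction.
- **Last checks that failed or were inconclusive:**
  - The side-view knob check gave nonsense because I took the pixel from the joined picture without subtracting the join offset.
  - The picture comparison showed the masking tape unmoved.
  - For the glue bottle it was inconclusive, because the arm stood in front of it. I did not compare the sanding block. Nothing was felt near either.

It took about 31 s of the 61 s allowed.

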